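# Shut the parts bin and clip its gate ring into the snap hook

## Task

Close the parts bin. Turn the swivelling snap hook until its mouth squarely faces the bin's front, then push the bin's gate shut so that the ring on the gate presses the hook's sprung keeper inward, goes past it, and the keeper snaps shut behind it. Then tug the gate back against the hook with a light pull (about 8 N) to prove that it holds, without wrenching it, and leave it clipped with everything else on the bench undisturbed.

Things in the scene. Friction and masses are not known exactly. Their poses are not given: they have to be found in the camera images.
- bin: grey steel parts bin fixed to the bench; x axis from its open front to the back, y to the left, z up; origin on the bench under its middle. Tray 148 mm deep, 180 wide, walls 50 high, back wall 65. Gate hinge axis at x -45, y +100 mm; hook's swivel axis at x -7, y -135 mm. Only gate, hook and keeper move on it.
- bin_gate: the bin's gate, upright aluminium plate 8 x 255 mm, 12 to 80 mm above the bench, middle plane at its x -39 mm. Origin on the hinge axis at bench level; closed, its axes are parallel to the bin's. Opens clockwise from above: opening = bin yaw - gate yaw, starts 0.4 to 0.75 rad, stays where left. The keeper snaps at about 0.01 rad; hard stop at -0.05; pulled back when clipped it rests at about 0.1.
- gate_pin (a point): middle of the round steel pin upright on the gate's top edge, 12 mm thick, 80 to 130 mm above the bench (this point 108; a foot 10 x 20 mm up to 84), at gate frame x -39, y -160 mm. Push the gate shut and tug it open by this pin from above; fingers on either side of it need not squeeze it. Axes as the gate's.
- ring (a point): middle of the outermost, upright bar of the steel D-ring on the inner face at the gate's free end (gate frame x +14, y -235, z 60 mm). Bar 5 mm thick; the ring's opening is 46 mm long from plate to bar and 25 mm high. Axes as the gate's.
- snap_hook: steel snap hook, level at 60 mm above the bench on an upright swivel right of the bin; origin on the swivel axis at bench level. Mouth faces its own -x. It starts turned 0.6 to 1.3 rad counter-clockwise from above, mouth away from the bin; turn it clockwise until its axes are parallel to the bin's (within 0.12 rad). Friction 0.12 N m, stays where put; stops at -0.3 and 1.5 rad.
- swivel_grip (a point): centre of the black flat grip on the swivel axis, 106 mm above the bench: 46 mm long along the hook's x axis (it points the way of the mouth), 12 mm thick, 90 to 122 mm above the bench. Pinch it from above across its thickness to turn the hook. Axes as the hook's.
- hook_mouth (a point): point in the mouth on the line of the shut keeper, 52 mm from the swivel axis, 60 mm above the bench; axes as the hook's, +x leads into the hook. The ring's bar is inside when at +x of this point; it comes in at about y = 0, with 5 mm to spare from the nose on the -y side. Pulled back against the shut keeper the bar rests at x about +5 mm.
- keeper (a joint): angle (rad) of the hook's sprung brass keeper, 5 mm thick, 34 long, pivoted at the mouth's +y side: 0 shut, positive pressed inward. Pressing it in by the gate takes about 5 N at the pin. At about 0.8 rad the ring's bar slips past its tip, some 28 mm beyond the keeper's line, and the keeper snaps back to 0.
- pipe_cap: galvanized pipe cap, 42 mm across, 26 mm high, standing in the bin; bystander, leave it where it is; origin under its centre
- quick_fitting: tan nylon quick-connect fitting, 33 mm across, 40 mm high, standing in the bin; bystander, leave it where it is; origin under its centre
- pressure_knob: dark blue anodized knob, 46 mm across, 35 mm high, to the left of the bin; bystander, leave it where it is; origin under its centre
- diaphragm_valve: black plastic diaphragm valve, 50 x 100 mm, 62 mm high, to the right of the snap hook; bystander, leave it where it is; origin under its centre
- hose_nipple: brass hose nipple standing on the bench, 30 mm across, 46 mm high; bystander, leave it where it is; origin under its centre
- lock_nut: steel ring nut lying flat, 38 mm across, 10 mm high; bystander, leave it where it is; origin under its centre
- wrench: steel wrench, 170 mm long, lying on the bench; bystander, leave it where it is; origin under its centre
- clay_pot: small clay pot, 80 mm across, 75 mm high; bystander, leave it where it is; origin under its centre

How it is judged (in metres and radians):
On the way, in this order (a step that is already met when the one before it is completed fails the run):
1. the snap hook is turned to face the bin's front, within 0.12 rad (angle between the x axis of snap_hook and the x axis of bin, either way round below 0.12 rad), for 0.2 s.
2. the ring's bar is inside the hook and the keeper has snapped shut behind it (x of ring in the frame of hook_mouth between 0.003 and 0.042 m and y of ring in the frame of hook_mouth between -0.012 and 0.02 m and value of joint keeper below 0.1 rad), for 0.2 s.
3. the clipped gate is tugged back: the ring bears on the hook with more than 4 N for 0.2 s (all of step 2 and contact force between bin_gate and snap_hook above 4 N), for 0.2 s.
At the end, for the whole second after the job is handed in: The ring's bar is inside the snap hook (3 to 42 mm inward of the keeper's line, between nose and pivot), the keeper is shut (under 0.1 rad) and the gate is at rest (all of step 2 and angular speed of bin_gate below 0.05 rad/s); the robot touches nothing.
It fails at once if the ring is wrenched against the hook (over 20 N) (contact force between bin_gate and snap_hook above 20 N).
It fails at once if a bystander is moved by more than 20 mm (distance of any of pipe_cap, quick_fitting, pressure_knob, diaphragm_valve, hose_nipple, lock_nut, wrench, clay_pot from where it was at the start of the episode above 0.02 m).
It also fails if it takes over 64 s, if anything falls off the work surface, if the arm or the gripper's body presses on something with over 40 N, if the wrist force passes 120 N, or if a joint passes its speed limit or range.

## Robot

A 6-joint arm with a two-finger parallel gripper is mounted at the origin on the work surface. World frame = base frame: x ahead of the robot, y to its left, z up, the work surface at z = 0. Lengths are in mm, angles in rad, forces in N, time in s.
With the tool pointing down it reaches from about 350 to 975 mm from the base axis. Payload 7.1 kg.
Tool frame: the origin (TCP) lies midway between the tips of the shut fingers; the grasp point (between the pads) lies 19 mm behind it (ctrl.hold_point_z is the distance from the TCP to the grasp point, in mm); x points along the fingers, y is the direction in which the jaws open and shut, and the axes are right-handed (so a half turn about x gives the same grasp; the last joint's range is limited). The gripper opens to 88 mm and grips with 3 to 60 N. Pads are 20 mm wide; open, the fingers measure 115 mm over their backs; the gripper's body (75 mm by 178 mm) begins 61 mm behind the grasp point.
Start: joints at [-1.276, 0.423, 1.63, -0, 1.089, -0.019], TCP at [192.94, -594.457, 222.675] pointing down, gripper open.
Joint ranges: [-3, 3], [-0.9, 2.11], [0.09, 2.58], [-1.31, 4.45], [0.11, 2.69], [-2.54, 2.54]. Speed limits (rad/s): [2.39, 2.39, 3.01, 3.14, 3.14, 3.14].

## Interface

Orientations are given as a rotation vector (axis times angle).
In Python, from workcell import ctrl, get_image, calibration gives the robot as it stands.
- The arm moves only by the tool move_arm, never from a script. Its argument "rows" is a list of rows, each a list of 5 numbers: the shift along the world's x, y, z in mm, then the turn about the world's z in rad, then the closure, from -1 (fully open) to 1 (shut). In form: [[tx, ty, tz, roll, jaw], ...]. A call has 1 to 12 rows; each row is the pose to reach, as a shift and turn from the pose measured when the call began; what a row does not reach only later rows make up. A row lasts 1/8 s, in which the tool goes at most 62.5 mm and 10.7 degrees, less where a joint would pass 70% of its speed; a pose out of reach is approached as far as the arm can. A call with a gripper value outside its range is refused whole. The fingers move at their own pace and stop on an object; the grip force is fixed at half the most. Time passes only in rows, so rows that repeat a pose let the fingers close. It gives the time, the measured TCP pose, the force and the opening at its end, in the units of the state.
- ctrl.get_obs(): the state, without advancing time (a new reading comes with each control period).
- get_image(name): name is "scene" or "top" or "wrist"; returns the picture (400x640x3 uint8, blue, green, red); there is no depth.
- calibration(name): a dict with "fx", "fy", "cx", "cy" (pixels), "view" (4x4, takes a point from world to camera coordinates); the wrist camera has in their place "T_tool_cam" (4x4, takes a point from camera to tool coordinates, whose origin is the TCP and whose axes are the tool frame's). Camera axes: x right, y up, looking along -z (the intrinsics and any distortion apply to the point x, -y, -z); pixel columns grow to the right and rows downward; lengths in mm; the calibration is good to about 2 mm. A picture is of the moment at which its call begins: read the wrist's pose just before it. calibration takes no time and is no camera call.
- ctrl.close_job(): hands the job in, once; it reports no verdict.
The state is a dict: "t": time; "qpos": joint angles; "qvel": joint speeds; "joint_torque": joint torques, N m; "ee_pos": TCP position; "orientation": TCP orientation; "ft_force": force on the tool from outside, world axes, zero at the start; "moment": the same for the moment, N m; "width": finger opening in mm.
Only numpy, scipy, OpenCV 4.12 (cv2) and the standard library are available. Lean on these libraries where they do the work, as an engineer would, in place of code of your own. Each camera call takes 0.05 s, during which the arm holds its last target.

## Working session

There is one attempt and no reset: what is moved stays moved. The work goes in short steps, Python scripts to look and compute and a tool call to move; the robot and the scene stay as the last step left them, time stands still between calls to the robot, and variables do not carry over. Pictures are saved under pics/ and viewed, and the job is handed in when it is done.

Besides the shell and the picture viewer there is one more tool, called after "Emit:" as name(argument=value, ...), one argument or row to a line, values as JSON. move_arm: Moves the arm, as the interface text tells. Its arguments: {"type":"object","properties":{"rows":{"type":"array"}},"required":["rows"]}

```bash
mkdir -p pics && ls
python3 - <<'E'
from workcell import ctrl,get_image,calibration
import cv2,numpy as np
np.set_printoptions(precision=4,suppress=True)
print(ctrl.get_obs())
for n in ["scene","top","wrist"]:
    c=calibration(n);print(n,c)
    cv2.imwrite(f"pics/{n}0.png",get_image(n))
print(ctrl.hold_point_z)
E
```

```text
pics
{'t': 0.0, 'qpos': array([-1.276 ,  0.4238,  1.6307, -0.    ,  1.0886, -0.019 ]), 'qvel': array([ 0.0002,  0.0011,  0.0002,  0.0007, -0.0007, -0.0001]), 'joint_torque': array([  0.0003, -54.462 , -27.3673,   0.0642,   0.0228,  -0.0001]), 'ee_pos': array([ 192.7611, -593.9415,  221.904 ]), 'orientation': array([ 2.0525,  0.3263, -2.053 ]), 'ft_force': array([-0.283 ,  0.7926, -0.1002]), 'moment': array([-0.0042, -0.0006,  0.0131]), 'width': 87.95991411804893}
scene {'fx': 450.57465683155425, 'fy': 450.57465683155425, 'cx': 317.9748487999747, 'cy': 191.48078774237433, 'view': array([[   -0.4604,     0.8877,    -0.0076,   280.1926],
       [   -0.5632,    -0.2855,     0.7754,   255.9544],
       [    0.6861,     0.3613,     0.6314, -1752.068 ],
       [    0.    ,     0.    ,     0.    ,     1.    ]])}
top {'fx': 429.8023574774151, 'fy': 429.8023574774151, 'cx': 318.9427894085646, 'cy': 200.9704554980864, 'view': array([[   -0.0055,    -0.9999,    -0.0089,     3.3418],
       [    0.988 ,    -0.0068,     0.1543,  -597.9648],
       [   -0.1543,    -0.0079,     0.988 , -1413.6611],
       [    0.    ,     0.    ,     0.    ,     1.    ]])}
wrist {'fx': 340.3731888827212, 'fy': 340.3731888827212, 'cx': 320.8690482820008, 'cy': 200.10175139770348, 'T_tool_cam': array([[  -0.0011,    0.2934,   -0.956 , -161.3568],
       [   1.    ,    0.001 ,   -0.0009,    0.4187],
       [   0.0007,   -0.956 ,   -0.2934,  -80.9257],
       [   0.    ,    0.    ,    0.    ,    1.    ]])}
18.700000000000003
```

View pics/scene0.png

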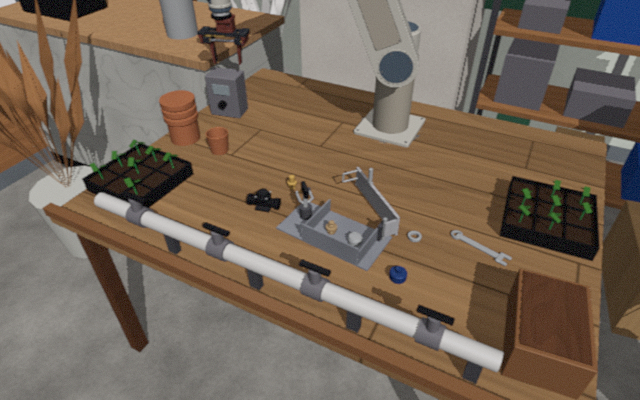

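View pics/top0.png

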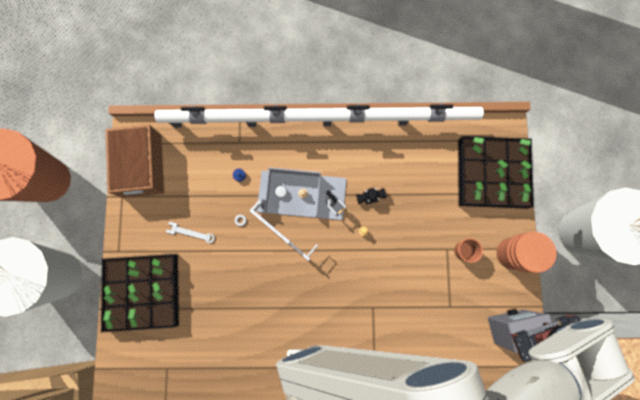

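View pics/wrist0.png

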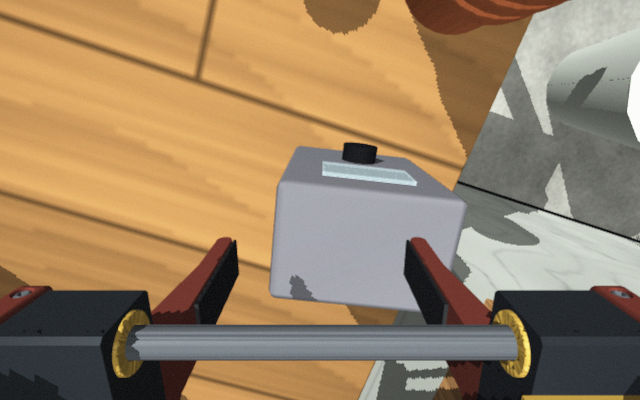

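The top view shows the bin around (260-345, 170-218). The gate is open from (258,208) to (308,258), and the hook is near (335,200). I'll enlarge this area.

Run:
```python
import cv2
t=cv2.imread("pics/top0.png")[155:290,220:400]
cv2.imwrite("pics/topc.png",cv2.resize(t,None,fx=4.4,fy=4.4,interpolation=cv2.INTER_CUBIC))
t=cv2.imread("pics/scene0.png")[160:280,240:440]
cv2.imwrite("pics/scenec.png",cv2.resize(t,None,fx=4,fy=4,interpolation=cv2.INTER_CUBIC))
```

```text
(no output)
```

View pics/topc.png

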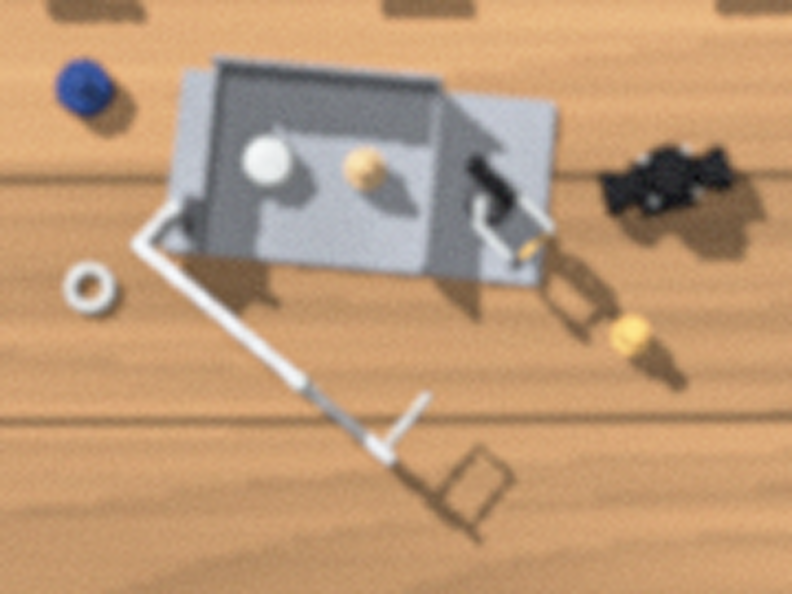

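View pics/scenec.png

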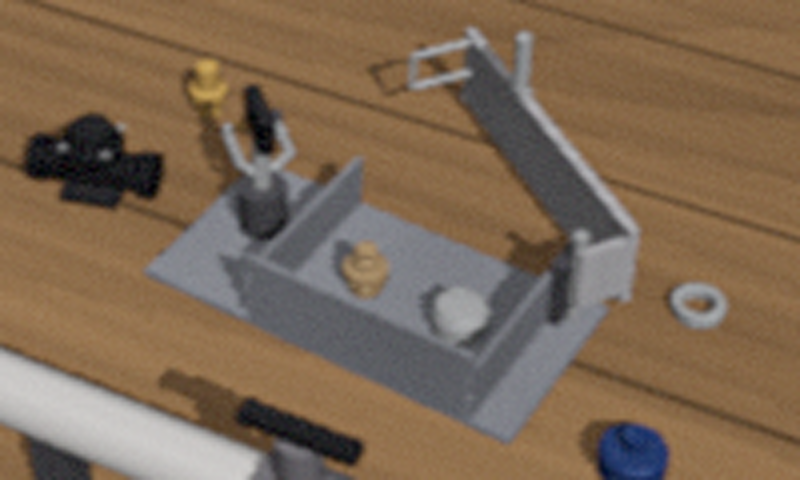

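```bash
cat > h.py <<'E'
import numpy as np, cv2
from scipy.spatial.transform import Rotation as R
from workcell import ctrl,get_image,calibration
np.set_printoptions(precision=3,suppress=True)
def cam(name,obs=None):
    c=calibration(name)
    K=(c["fx"],c["fy"],c["cx"],c["cy"])
    if name=="wrist":
        T=np.eye(4);T[:3,:3]=R.from_rotvec(obs["orientation"]).as_matrix();T[:3,3]=obs["ee_pos"]
        return K,T@c["T_tool_cam"]
    return K,np.linalg.inv(c["view"])
def ray(C,u,v):
    (fx,fy,cx,cy),M=C
    d=M[:3,:3]@np.array([(u-cx)/fx,-(v-cy)/fy,-1]);return M[:3,3],d
def onz(C,u,v,z):
    o,d=ray(C,u,v);return o+d*(z-o[2])/d[2]
def proj(C,p):
    (fx,fy,cx,cy),M=C
    q=np.linalg.inv(M)@np.append(p,1);return np.array([cx+fx*q[0]/-q[2],cy-fy*q[1]/-q[2]])
def shot(name,fn):
    o=ctrl.get_obs();im=get_image(name);cv2.imwrite("pics/"+fn,im);return im,cam(name,o),o
E
python3 - <<'E'
from h import *
C=cam("top")
f=lambda x,y,z:onz(C,220+(x+.5)/4.4-.5,155+(y+.5)/4.4-.5,z)
for n,x,y,z in [("TL",185,68,3),("TR",556,102,3),("BR",545,287,3),("backwallL",215,60,65),("backwallR",440,80,65),("gatehinge",140,243,80),("gateend",390,457,80),("pin",302,380,130),("pinfoot",300,383,84),("gripA",475,158,122),("gripB",515,210,122),("ringtip",428,396,73),("nipple",630,335,46),("valve",667,180,60)]:
    print(n,f(x,y,z))
E
```

```text
TL [716.988 202.338   3.   ]
TR [686.827 -95.843   3.   ]
BR [537.822 -84.892   3.   ]
backwallL [708.767 170.3    65.   ]
backwallR [691.668  -3.337  65.   ]
gatehinge [564.542 223.118  80.   ]
gateend [403.761  35.158  80.   ]
pin [457.781  96.537 130.   ]
pinfoot [458.453 101.682  84.   ]
gripA [620.138 -29.044 122.   ]
gripB [581.312 -57.945 122.   ]
ringtip [448.871   6.959  73.   ]
nipple [ 495.79  -147.106   46.   ]
valve [ 613.205 -176.618   60.   ]
```

Run:
```python
from h import *
o=ctrl.get_obs();M=R.from_rotvec(o["orientation"]).as_matrix();print(M, np.arctan2(M[1,1],M[0,1]),np.arctan2(M[1,2],M[0,2]))
C=cam("wrist",o);print(C[1]);print(onz(C,320,200,100))
```

```text
[[-0.     0.309 -0.951]
 [ 0.001 -0.951 -0.309]
 [-1.    -0.001 -0.   ]] -1.2570056030802155 -2.82780195798247
[[   0.308    0.91     0.279  269.972]
 [  -0.951    0.294    0.09  -569.676]
 [  -0.      -0.293    0.956  383.469]
 [   0.       0.       0.       1.   ]]
[ 187.06  -595.723  100.   ]
```

Emit:
move_arm(
  rows=[
    [0,40,30,0,-1],
    [40,80,40,0,-1],
    [75,130,40,0.05,-1],
    [110,180,40,0.1,-1],
    [145,230,40,0.15,-1],
    [185,280,40,0.2,-1],
    [225,330,40,0.25,-1],
    [265,380,40,0.3,-1],
    [305,430,40,0.33,-1],
    [345,480,40,0.33,-1],
    [380,520,40,0.33,-1],
    [408,550,30,0.33,-1],
  ],
)

```text
t: 1.65
ee_pos: [602.6, -41.7, 252.5]
orientation: [1.852, 0.62, -1.849]
ft_force: [0.6, -0.7, 0.4]
width: 87.6
```

Emit:
move_arm(
  rows=[
    [0,0,0,0,-1],
    [0,0,0,0,-1],
  ],
)

```text
t: 1.9
ee_pos: [602.0, -41.8, 252.1]
orientation: [1.85, 0.62, -1.85]
ft_force: [-0.3, -0.1, 0.0]
width: 88.0
```

Run:
```python
from h import *
im,C,o=shot("wrist","w1.png");print(o["t"],o["ee_pos"],o["orientation"],o["ft_force"])
```

```text
1.9 [602.032 -41.846 252.098] [ 1.85  0.62 -1.85] [-0.28  -0.15   0.013]
```

View pics/w1.png

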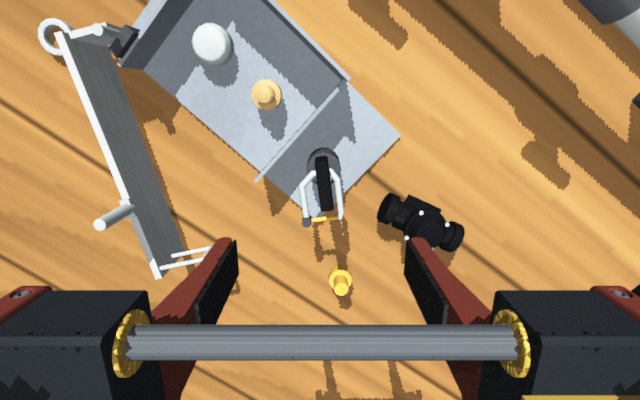

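The picture gives a clear view: grip at about (323,183), pin top at (102,223), gate free end at (158,275), bin at top centre. I'll measure from it.

Run:
```python
from h import *
im=cv2.imread("pics/w1.png")
cv2.imwrite("pics/w1a.png",cv2.resize(im[120:250,250:410],None,fx=4.8,fy=4.5,interpolation=cv2.INTER_CUBIC))
cv2.imwrite("pics/w1b.png",cv2.resize(im[0:290,30:250],None,fx=2,fy=2,interpolation=cv2.INTER_CUBIC))
```

```text
(no output)
```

View pics/w1a.png

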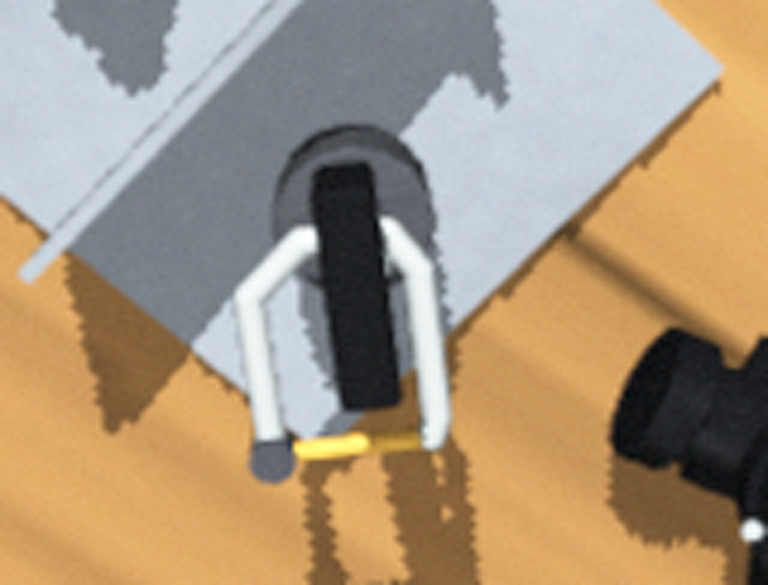

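View pics/w1b.png

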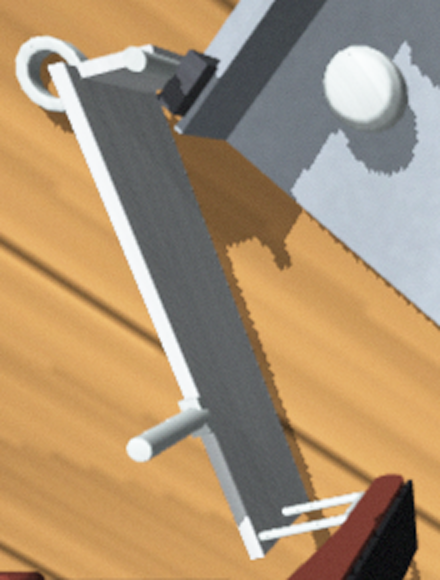

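Run:
```python
from h import *
from workcell import ctrl
im=cv2.imread("pics/w1.png");o=ctrl.get_obs();C=cam("wrist",o)
print("cam",C[1][:3,3],o["t"])
m=(im.max(2)<40).astype(np.uint8);m[:,:300]=0;m[:,350:]=0;m[:150]=0;m[225:]=0
n,l,s,c=cv2.connectedComponentsWithStats(m);i=1+s[1:,4].argmax();print(s[i])
P=[]
for v in range(s[i,1],s[i,1]+s[i,3]):
    xs=np.where(l[v]==i)[0]
    p=onz(C,xs.mean(),v,122);P.append(p)
    if v%4==0: print(v,xs.min(),xs.max(),p,np.linalg.norm(onz(C,xs.max()+1,v,122)-onz(C,xs.min(),v,122)))
```

```text
cam [666.646   5.804 413.794] 1.95
[315 156  18  55 624]
156 325 325 [629.186 -27.105 122.   ] 0.8624435059906217
160 316 326 [624.33  -26.439 122.   ] 9.51969699093156
164 315 327 [621.527 -28.546 122.   ] 11.289826560305805
168 316 327 [618.989 -31.048 122.   ] 10.457912416763165
172 317 328 [616.649 -33.854 122.   ] 10.494729373481855
176 317 328 [613.789 -36.01  122.   ] 10.531754414407356
180 318 329 [611.438 -38.885 122.   ] 10.569094056632503
184 318 329 [608.539 -41.073 122.   ] 10.606646609598828
188 319 330 [606.153 -43.987 122.   ] 10.644520147662455
192 319 330 [603.214 -46.21  122.   ] 10.682611567109651
196 320 331 [600.791 -49.163 122.   ] 10.721030534231476
200 320 331 [597.812 -51.42  122.   ] 10.759672502819658
204 321 332 [595.279 -54.315 122.   ] 10.798648766816617
208 322 332 [592.603 -57.067 122.   ] 9.934724132347325
```

Run:
```python
from h import *
o=ctrl.get_obs();C=cam("wrist",o)
a=lambda x,y,z:onz(C,250+(x+.5)/4.8-.5,120+(y+.5)/4.5-.5,z)
b=lambda x,y,z:onz(C,30+(x+.5)/2-.5,(y+.5)/2-.5,z)
r1,r2=a(722,68,3),a(445,340,3);f1,f2=b(305,205,3),a(250,400,3)
e=r1-r2;print("right edge x-axis yaw",np.arctan2(e[1],e[0]),r1,r2)
e=f1-f2;print("front edge yaw",np.arctan2(-e[0],e[1]),f1,f2)
w1,w2=a(28,275,50),a(290,0,50);e=w2-w1;print("wall top",np.arctan2(e[1],e[0]),w1)
g1,g2=b(55,66,80),b(247,557,80);e=g1-g2;print("gate outer edge yaw",np.arctan2(-e[0],e[1]),g1,g2,np.linalg.norm(e))
print("pin top",b(140,448,130)); print("foot",b(190,405,84))
print("ring bar top?",b(360,497,73))
M=R.from_rotvec(o["orientation"]).as_matrix();print(np.arctan2(M[1,1],M[0,1]))
```

```text
right edge x-axis yaw -0.08755551465408123 [687.99  -96.637   3.   ] [587.496 -87.816   3.   ]
front edge yaw -0.11668120181650626 [564.463 129.686   3.   ] [542.537 -57.369   3.   ]
wall top -0.10209709562100681 [552.254   9.381  50.   ]
gate outer edge yaw -0.7260366071376235 [568.582 225.529  80.   ] [401.856  37.732  80.   ] 251.12832897365402
pin top [461.318  97.543 130.   ]
foot [464.576 102.597  84.   ]
ring bar top? [466.149   6.905  73.   ]
-0.9256470226512838
```

Emit:
move_arm(
  rows=[
    [5,-1,-30,0.06,-1],
    [5,-1,-70,0.12,-1],
    [5,-1,-110,0.13,-1],
    [5,-1,-140,0.13,-1],
    [5,-1,-163,0.13,-1],
    [5,-1,-163,0.13,-0.4],
    [5,-1,-163,0.13,0.2],
    [5,-1,-163,0.13,0.8],
    [5,-1,-163,0.13,1],
    [5,-1,-163,0.13,1],
    [5,-1,-163,0.13,1],
    [5,-1,-163,0.13,1],
  ],
)

```text
t: 3.45
ee_pos: [606.9, -43.3, 89.4]
orientation: [1.767, 0.722, -1.767]
ft_force: [-0.3, 0.1, 0.2]
width: 21.4
```

Run:
```python
from h import *
im,C,o=shot("wrist","w2.png");print(o["t"],o["ee_pos"],o["ft_force"],o["moment"],o["width"],o["qpos"])
```

```text
3.45 [606.894 -43.285  89.38 ] [-0.291  0.083  0.209] [-0.013 -0.    -0.006] 21.418956826145827 [-0.091  0.573  1.745  0.001  0.823  0.704]
```

View pics/w2.png

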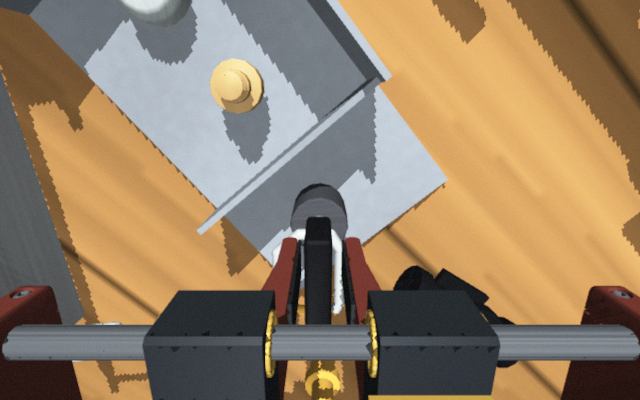

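The grip is centred between the fingers (318 px), and they are still closing.

Emit:
move_arm(
  rows=[
    [0,0,0,0,1],
    [0,0,0,0,1],
    [0,0,0,0,1],
    [0,0,0,0,1],
  ],
)

```text
t: 4.0
ee_pos: [605.9, -42.5, 89.2]
orientation: [1.766, 0.724, -1.769]
ft_force: [-2.8, 4.7, 2.8]
width: 12.1
```

Emit:
move_arm(
  rows=[
    [0,0,0,-0.08,1],
    [0,0,0,-0.17,1],
    [0,0,0,-0.26,1],
    [0,0,0,-0.35,1],
    [0,0,0,-0.44,1],
    [0,0,0,-0.53,1],
    [0,0,0,-0.62,1],
    [0,0,0,-0.71,1],
    [0,0,0,-0.79,1],
    [0,0,0,-0.86,1],
    [0,0,0,-0.87,1],
    [0,0,0,-0.87,1],
  ],
)

```text
t: 5.5
ee_pos: [605.7, -42.0, 89.2]
orientation: [-2.171, 0.098, 2.172]
ft_force: [-2.6, 6.0, 1.8]
width: 11.9
```

Run:
```python
from h import *
im,C,o=shot("wrist","w3.png");print(o["t"],o["ee_pos"],o["ft_force"],o["moment"],o["width"],o["qpos"])
M=R.from_rotvec(o["orientation"]).as_matrix();print("hook yaw",np.arctan2(M[1,1],M[0,1])+np.pi/2)
```

```text
5.5 [605.707 -42.005  89.17 ] [-2.55   5.969  1.844] [0.6   0.228 0.   ] 11.89437700548844 [-0.09   0.572  1.748  0.004  0.822  1.571]
hook yaw -0.09380032720692588
```

View pics/w3.png

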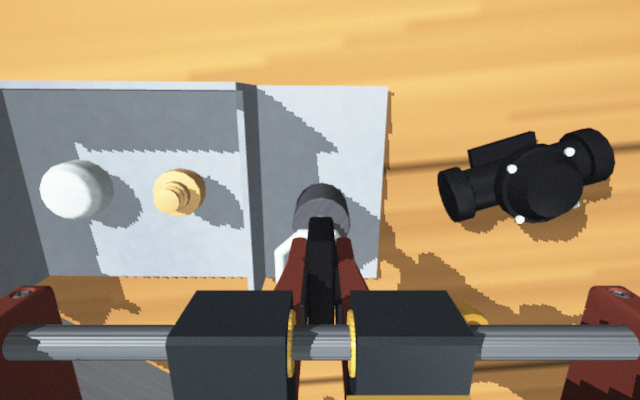

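The bin's walls line up with the image axes, so the hook is square. Next I release and look from above.

Emit:
move_arm(
  rows=[
    [0,0,0,0,0.4],
    [0,0,0,0,-0.4],
    [0,0,0,0,-0.4],
    [0,0,0,0,-0.4],
    [0,0,30,0,-0.4],
    [0,0,80,0,-0.4],
    [0,0,130,0,-0.4],
    [0,0,165,0,-0.4],
    [0,0,165,0,-0.4],
    [0,0,165,0,-0.4],
  ],
)

```text
t: 6.8
ee_pos: [605.0, -42.0, 253.2]
orientation: [-2.17, 0.098, 2.174]
ft_force: [0.0, -0.0, -0.1]
width: 61.3
```

Run:
```python
from h import *
im,C,o=shot("wrist","w4.png");print(o["t"],o["ee_pos"],o["ft_force"],o["width"])
im2,_,_=shot("top","t4.png")
cv2.imwrite("pics/t4c.png",cv2.resize(im2[155:290,220:400],None,fx=4.4,fy=4.4,interpolation=cv2.INTER_CUBIC))
```

```text
6.8 [605.006 -41.971 253.175] [ 0.014 -0.021 -0.086] 61.301766452992005
```

View pics/w4.png

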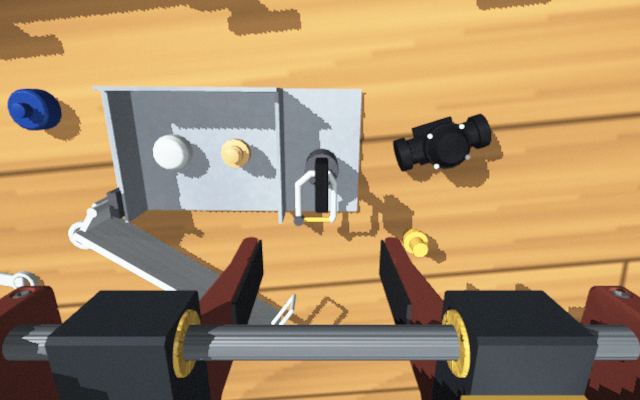

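View pics/t4c.png

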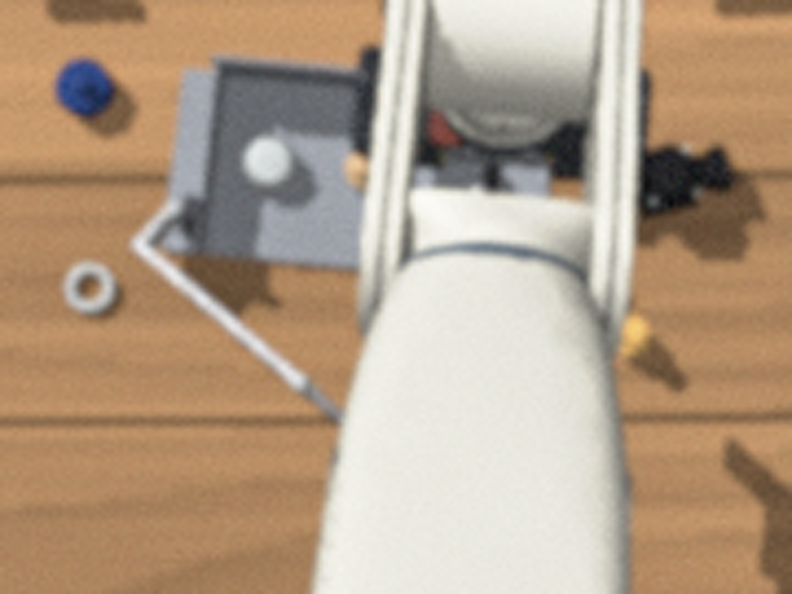

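The hook sits square: the grip is vertical in the image at (321,183), parallel to the bin's sides. Now to the pin.

Emit:
move_arm(
  rows=[
    [-15,15,0,0.1,-0.4],
    [-40,40,0,0.22,-0.4],
    [-65,65,0,0.36,-0.4],
    [-90,90,0,0.5,-0.4],
    [-115,115,0,0.64,-0.4],
    [-135,130,0,0.78,-0.4],
    [-145,141,0,0.9,-0.4],
    [-145,141,-30,0.94,-0.4],
    [-145,141,-60,0.94,-0.4],
    [-145,141,-85,0.94,-0.4],
    [-145,141,-85,0.94,-0.4],
  ],
)

```text
t: 8.28
ee_pos: [457.6, 98.7, 164.9]
orientation: [1.711, 0.777, -1.731]
ft_force: [0.9, -0.3, 0.6]
width: 61.4
```

Run:
```python
from h import *
im,C,o=shot("wrist","w5.png");print(o["t"],o["ee_pos"],o["ft_force"],o["width"])
M=R.from_rotvec(o["orientation"]).as_matrix();print(np.arctan2(M[1,1],M[0,1]))
print(proj(C,np.array([460,99,130])))
```

```text
8.275 [457.606  98.66  164.946] [ 0.924 -0.273  0.554] 61.41614234180595
-0.724636918209358
[322.943 228.211]
```

View pics/w5.png

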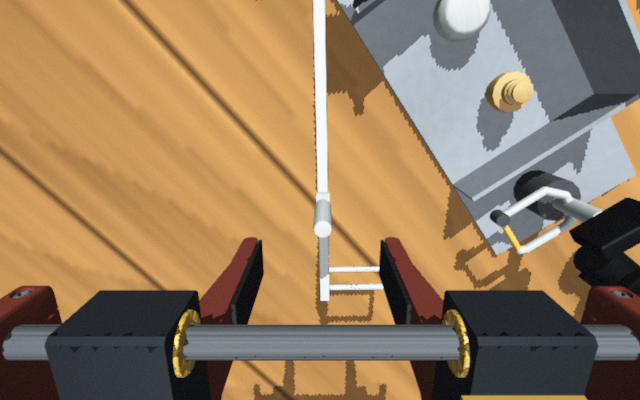

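Emit:
move_arm(
  rows=[
    [2,0,-30,0,-0.4],
    [2,0,-55,0,-0.4],
    [2,0,-66,0,-0.2],
    [2,0,-66,0,0.3],
    [2,0,-66,0,0.6],
    [2,0,-66,0,0.6],
    [2,0,-66,0,0.6],
    [2,0,-66,0,0.6],
  ],
)

```text
t: 9.32
ee_pos: [460.8, 98.9, 100.5]
orientation: [1.713, 0.777, -1.728]
ft_force: [-0.4, -0.3, 0.1]
width: 17.2
```

Run:
```python
from h import *
im,C,o=shot("wrist","w6.png");print(o["t"],o["ee_pos"],o["ft_force"],o["width"])
H=np.array([594.5,193.5]);p=o["ee_pos"][:2]
rot=lambda a,v:np.array([v[0]*np.cos(a)-v[1]*np.sin(a),v[0]*np.sin(a)+v[1]*np.cos(a)])
for op in [.62,.55,.5,.45,.4,.35,.3,.25,.2,.15,.1,.05,.01,-.02]:
    q=H+rot(-.1-op,np.array([-39,-160]));print(op,(q-p).round(1),"roll",round(.62-op,3), "ring", (H+rot(-.1-op,np.array([14,-235]))).round(0))
print("mouth",np.array([607,-42.5])+rot(-.1,np.array([-52,0])))
```

```text
9.325 [460.797  98.88  100.497] [-0.392 -0.299  0.072] 17.229688095075744
0.62 [-1.1  0. ] roll 0.0 ring [450.   8.]
0.55 [ 5.8 -9.2] roll 0.07 ring [463.  -2.]
0.5 [ 11.2 -15.4] roll 0.12 ring [473.  -8.]
0.45 [ 16.8 -21.4] roll 0.17 ring [484. -14.]
0.4 [ 22.8 -27.1] roll 0.22 ring [494. -19.]
0.35 [ 29.  -32.5] roll 0.27 ring [505. -24.]
0.3 [ 35.5 -37.6] roll 0.32 ring [516. -28.]
0.25 [ 42.2 -42.3] roll 0.37 ring [527. -32.]
0.2 [ 49.2 -46.7] roll 0.42 ring [538. -35.]
0.15 [ 56.3 -50.8] roll 0.47 ring [550. -38.]
0.1 [ 63.7 -54.4] roll 0.52 ring [562. -40.]
0.05 [ 71.2 -57.8] roll 0.57 ring [573. -41.]
0.01 [ 77.4 -60.1] roll 0.61 ring [583. -42.]
-0.02 [ 82.  -61.8] roll 0.64 ring [590. -42.]
mouth [555.26  -37.309]
```

View pics/w6.png

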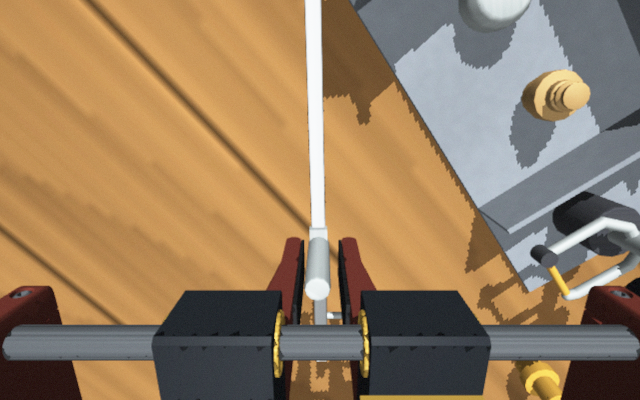

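The pin stands midway between the fingers at (317,285). Pushing the gate to an opening of about 0.2.

Emit:
move_arm(
  rows=[
    [3,-4,0,0.03,0.6],
    [6,-9,0,0.07,0.6],
    [11,-15,0,0.12,0.6],
    [17,-21,0,0.17,0.6],
    [23,-27,0,0.22,0.6],
    [29,-32,0,0.27,0.6],
    [35,-37,0,0.32,0.6],
    [42,-42,0,0.37,0.6],
    [46,-45,0,0.4,0.6],
    [49,-47,0,0.42,0.6],
    [49,-47,0,0.42,0.6],
  ],
)

```text
t: 10.75
ee_pos: [509.9, 51.8, 100.4]
orientation: [1.423, 1.05, -1.437]
ft_force: [-0.0, 0.1, -0.1]
width: 17.7
```

Run:
```python
from h import *
im,C,o=shot("wrist","w7.png");print(o["t"],o["ee_pos"],o["ft_force"],o["width"])
im,C,o=shot("scene","s7.png");cv2.imwrite("pics/s7c.png",cv2.resize(im[160:280,240:440],None,fx=4,fy=4,interpolation=cv2.INTER_CUBIC))
```

```text
10.75 [509.854  51.808 100.411] [-0.038  0.053 -0.072] 17.74226660737501
```

View pics/w7.png

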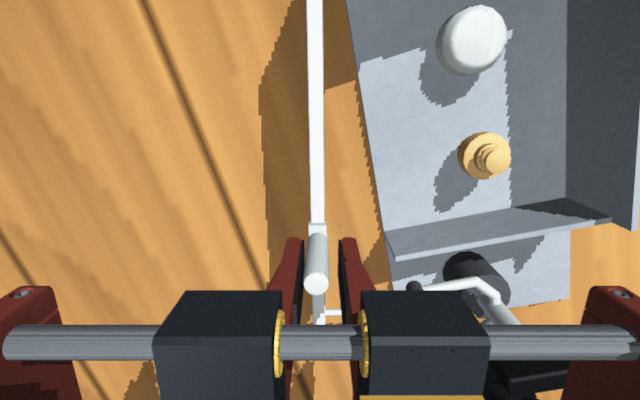

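View pics/s7c.png

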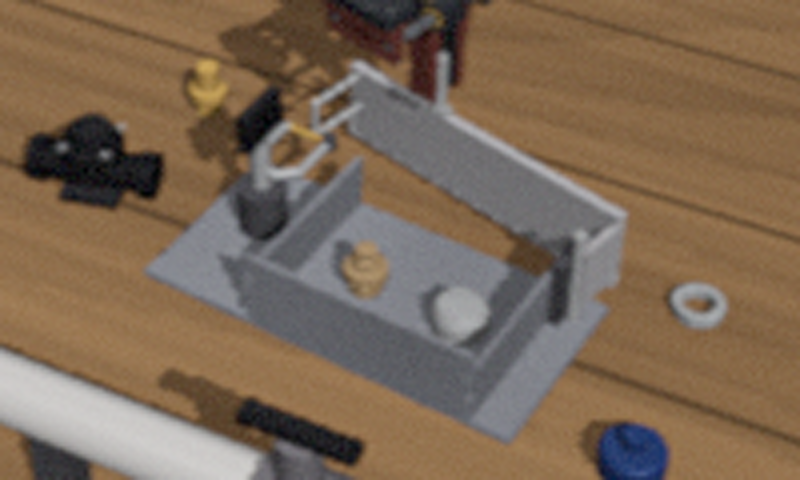

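The ring is just in front of the keeper. Closing on slowly.

Emit:
move_arm(
  rows=[
    [3,-2,0,0.03,0.6],
    [7,-4,0,0.05,0.6],
    [11,-6,0,0.08,0.6],
    [14,-8,0,0.1,0.6],
    [18,-9,0,0.12,0.6],
    [21,-11,0,0.14,0.6],
    [21,-11,0,0.14,0.6],
  ],
)

```text
t: 11.72
ee_pos: [529.5, 41.1, 100.0]
orientation: [1.321, 1.129, -1.338]
ft_force: [-3.8, 2.5, 1.2]
width: 17.4
```

Run:
```python
from h import *
im,C,o=shot("scene","s8.png");cv2.imwrite("pics/s8c.png",cv2.resize(im[160:280,240:440],None,fx=4,fy=4,interpolation=cv2.INTER_CUBIC));print(o["ft_force"])
```

```text
[-3.79   2.541  1.215]
```

View pics/s8c.png

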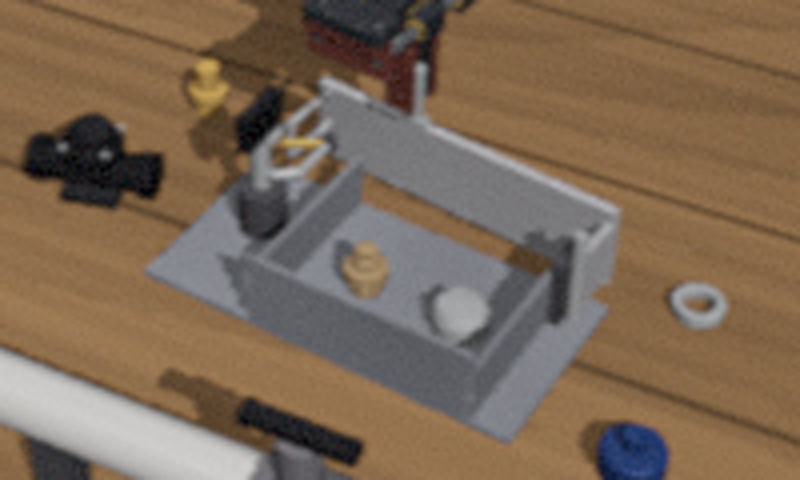

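The keeper is swinging inward and the force is about 4.5 N, as expected. Pushing further.

Emit:
move_arm(
  rows=[
    [2,-1,0,0.01,0.6],
    [4,-2,0,0.02,0.6],
    [6,-3,0,0.04,0.6],
    [8,-3,0,0.05,0.6],
    [8,-3,0,0.05,0.6],
  ],
)

```text
t: 12.4
ee_pos: [536.5, 37.7, 99.7]
orientation: [1.282, 1.156, -1.303]
ft_force: [-4.1, -0.9, 1.4]
width: 17.8
```

Emit:
move_arm(
  rows=[
    [1.5,-0.5,0,0.01,0.6],
    [3,-1,0,0.02,0.6],
    [3,-1,0,0.02,0.6],
  ],
)

```text
t: 12.78
ee_pos: [540.5, 36.6, 99.9]
orientation: [1.268, 1.165, -1.287]
ft_force: [1.1, 0.1, -0.4]
width: 17.4
```

Run:
```python
from h import *
im,C,o=shot("scene","s9.png");cv2.imwrite("pics/s9c.png",cv2.resize(im[170:230,280:380],None,fx=8,fy=8,interpolation=cv2.INTER_CUBIC));print(o["ft_force"])
```

```text
[ 1.061  0.096 -0.43 ]
```

View pics/s9c.png

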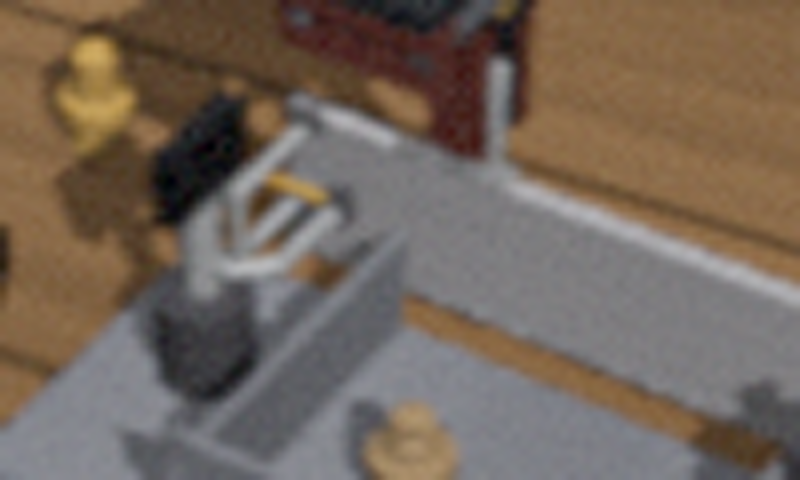

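The force dropped to zero, and the keeper lies straight across the mouth with the bar behind it. Now I ease back toward the tug.

Emit:
move_arm(
  rows=[
    [-3,1,0,-0.02,0.6],
    [-6,2,0,-0.04,0.6],
    [-9,3.5,0,-0.06,0.6],
    [-12,5,0,-0.08,0.6],
    [-12,5,0,-0.08,0.6],
  ],
)

```text
t: 13.45
ee_pos: [528.1, 41.8, 99.9]
orientation: [1.326, 1.124, -1.346]
ft_force: [-0.3, 0.6, 1.1]
width: 17.5
```

Emit:
move_arm(
  rows=[
    [-1,0.5,0,-0.01,0.6],
    [-2,1,0,-0.02,0.6],
    [-3,1.5,0,-0.02,0.6],
    [-3,1.5,0,-0.02,0.6],
  ],
)

```text
t: 13.95
ee_pos: [525.0, 43.3, 99.9]
orientation: [1.341, 1.114, -1.36]
ft_force: [-0.8, -0.2, 0.2]
width: 17.4
```

Emit:
move_arm(
  rows=[
    [-1,0.5,0,-0.01,0.6],
    [-2,1,0,-0.01,0.6],
    [-2,1,0,-0.01,0.6],
  ],
)

```text
t: 14.32
ee_pos: [522.9, 44.4, 99.8]
orientation: [1.348, 1.109, -1.368]
ft_force: [0.4, 0.5, -0.5]
width: 17.5
```

Emit:
move_arm(
  rows=[
    [-1,0.5,0,0,0.6],
    [-1.5,0.5,0,0,0.6],
    [-1.5,0.5,0,0,0.6],
  ],
)

```text
t: 14.7
ee_pos: [521.3, 44.9, 99.9]
orientation: [1.348, 1.109, -1.368]
ft_force: [0.5, 0.4, 0.3]
width: 17.2
```

Run:
```python
from h import *
im,C,o=shot("scene","s10.png");cv2.imwrite("pics/s10c.png",cv2.resize(im[170:230,280:380],None,fx=8,fy=8,interpolation=cv2.INTER_CUBIC));print(o["ft_force"])
im,C,o=shot("wrist","w10.png")
```

```text
[0.491 0.383 0.258]
```

View pics/s10c.png

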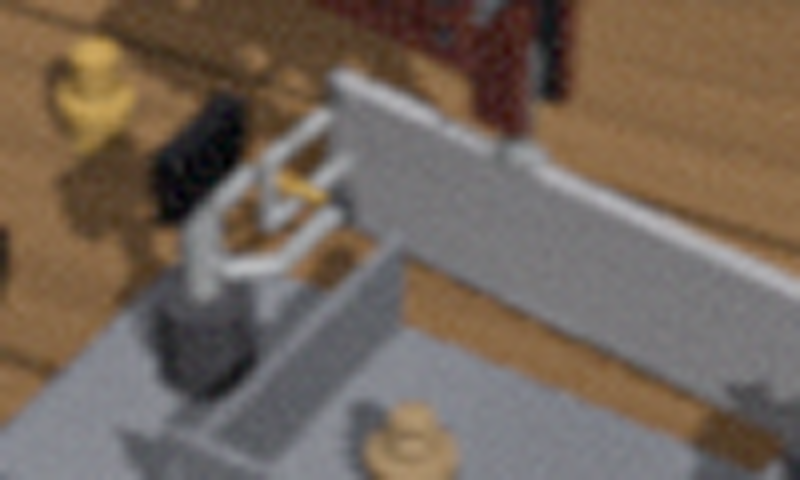

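View pics/w10.png

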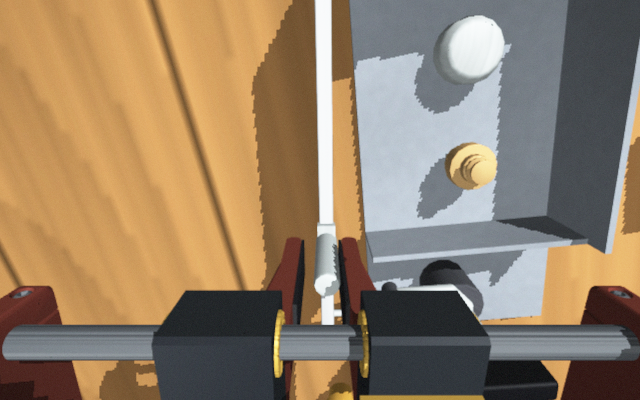

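The bar is inside, close to the keeper, and the finger on the bin side is touching the pin. I'll pull on in roughly 1 mm steps, watching the force.

Emit:
move_arm(
  rows=[
    [-0.6,0.2,0,0,0.6],
    [-1.2,0.4,0,0,0.6],
    [-1.2,0.4,0,0,0.6],
  ],
)

```text
t: 15.18
ee_pos: [520.0, 45.3, 99.9]
orientation: [1.348, 1.109, -1.368]
ft_force: [0.4, -0.7, 0.5]
width: 17.9
```

Emit:
move_arm(
  rows=[
    [-0.6,0.2,0,0,0.6],
    [-1.2,0.4,0,0,0.6],
    [-1.2,0.4,0,0,0.6],
  ],
)

```text
t: 15.55
ee_pos: [519.0, 45.7, 99.9]
orientation: [1.348, 1.109, -1.367]
ft_force: [0.6, 1.0, -0.4]
width: 17.7
```

Emit:
move_arm(
  rows=[
    [-0.6,0.2,0,0,0.6],
    [-1.2,0.4,0,0,0.6],
    [-1.2,0.4,0,0,0.6],
  ],
)

```text
t: 15.92
ee_pos: [518.7, 45.9, 100.0]
orientation: [1.349, 1.107, -1.366]
ft_force: [4.7, -1.5, -3.3]
width: 17.6
```

Run:
```python
from h import *
im,C,o=shot("scene","s11.png");cv2.imwrite("pics/s11c.png",cv2.resize(im[170:230,280:380],None,fx=8,fy=8,interpolation=cv2.INTER_CUBIC));print(o["ft_force"])
```

```text
[ 4.685 -1.475 -3.316]
```

View pics/s11c.png

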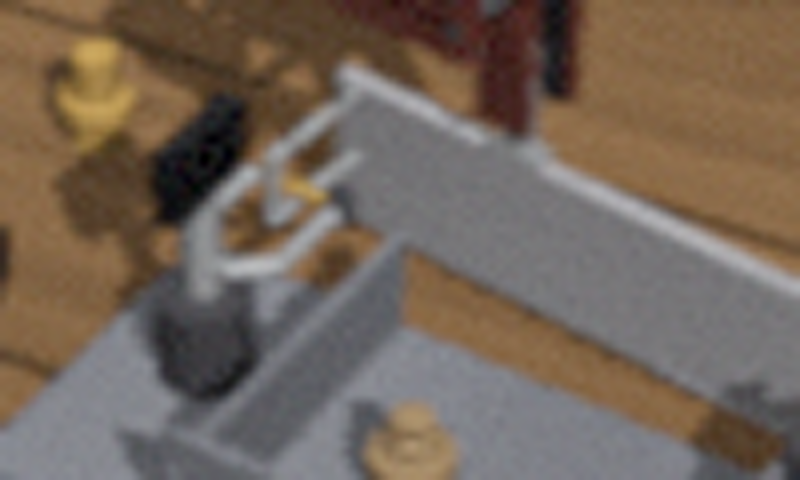

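The contact is bearing now (~5 N horizontal), at about 5 N per mm of target lag. Raising it to about 8 N.

Emit:
move_arm(
  rows=[
    [-1.1,0.3,0,0,0.6],
    [-1.5,0.4,0,0,0.6],
    [-1.5,0.4,0,0,0.6],
    [-1.5,0.4,0,0,0.6],
  ],
)

```text
t: 16.48
ee_pos: [518.6, 46.0, 100.1]
orientation: [1.35, 1.105, -1.364]
ft_force: [6.4, -3.2, -3.5]
width: 17.6
```

Emit:
move_arm(
  rows=[
    [-1.6,0.4,0,0,0.6],
    [-1.9,0.5,0,0,0.6],
    [-1.9,0.5,0,0,0.6],
    [-1.9,0.5,0,0,0.6],
    [-1.9,0.5,0,0,0.6],
  ],
)

```text
t: 17.1
ee_pos: [518.6, 46.2, 100.3]
orientation: [1.352, 1.103, -1.361]
ft_force: [7.6, -3.4, -6.5]
width: 17.9
```

Emit:
move_arm(
  rows=[
    [-2.1,0.5,-0.3,0,0.6],
    [-2.5,0.6,-0.3,0,0.6],
    [-2.5,0.6,-0.3,0,0.6],
    [-2.5,0.6,-0.3,0,0.6],
    [-2.5,0.6,-0.3,0,0.6],
  ],
)

```text
t: 17.73
ee_pos: [518.6, 46.3, 100.3]
orientation: [1.354, 1.099, -1.357]
ft_force: [9.5, -4.9, -6.8]
width: 17.8
```

Run:
```python
from h import *
im,C,o=shot("wrist","w12.png");print(o["ft_force"],o["ee_pos"])
```

```text
[ 9.549 -4.872 -6.84 ] [518.586  46.286 100.32 ]
```

View pics/w12.png

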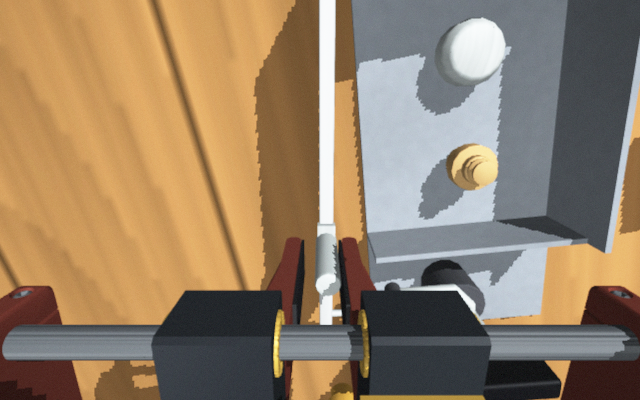

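About 10.7 N at the pin gives roughly 7 N at the ring by lever arm, and the gate holds. Now I ease off, open the fingers and rise.

Emit:
move_arm(
  rows=[
    [1,-0.5,0,0,0.6],
    [2.5,-1,0,0,0.6],
    [2.5,-1,0,0,0.4],
    [2.5,-1,0,0,-0.1],
    [2.5,-1,0,0,-0.4],
    [2.5,-1,0,0,-0.4],
    [2.5,-1,0,0,-0.4],
    [2.5,-1,0,0,-0.4],
  ],
)

```text
t: 18.77
ee_pos: [521.1, 45.3, 100.3]
orientation: [1.354, 1.099, -1.357]
ft_force: [-0.0, -0.7, 0.5]
width: 61.4
```

Emit:
move_arm(
  rows=[
    [0,0,15,0,-0.4],
    [0,0,40,0,-0.4],
    [0,0,80,0,-0.4],
    [0,0,120,0,-0.4],
    [-40,0,150,0,-0.4],
    [-90,0,150,0,-0.4],
    [-90,0,150,0,-0.4],
  ],
)

```text
t: 19.65
ee_pos: [428.2, 45.2, 251.3]
orientation: [1.354, 1.099, -1.357]
ft_force: [0.6, -0.8, -0.4]
width: 61.6
```

Run:
```python
from h import *
im,C,o=shot("scene","s13.png");cv2.imwrite("pics/s13c.png",cv2.resize(im[160:280,240:440],None,fx=4,fy=4,interpolation=cv2.INTER_CUBIC));print(o["t"],o["ft_force"])
im,C,o=shot("wrist","w13.png")
```

```text
19.65 [ 0.599 -0.812 -0.369]
```

View pics/s13c.png

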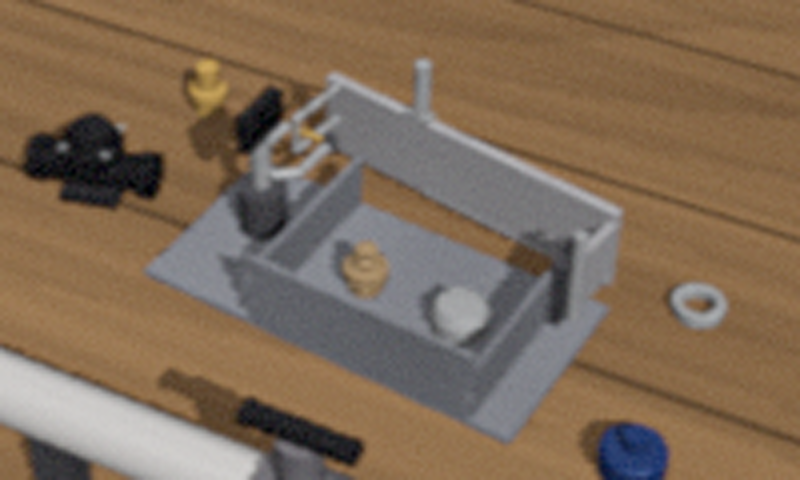

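View pics/w13.png

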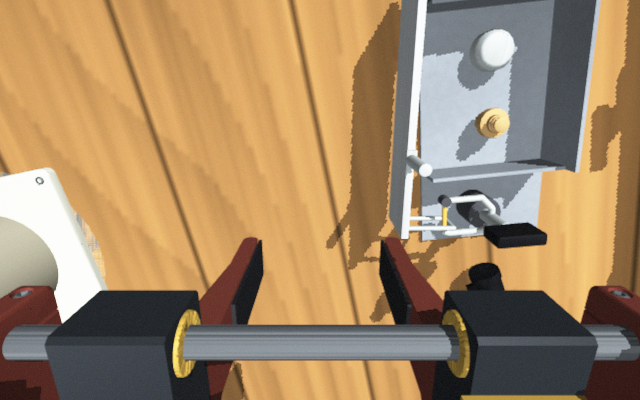

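Run:
```python
import cv2
im=cv2.imread("pics/w13.png")[180:250,390:500]
cv2.imwrite("pics/w13c.png",cv2.resize(im,None,fx=7,fy=7,interpolation=cv2.INTER_CUBIC))
```

```text
(no output)
```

View pics/w13c.png

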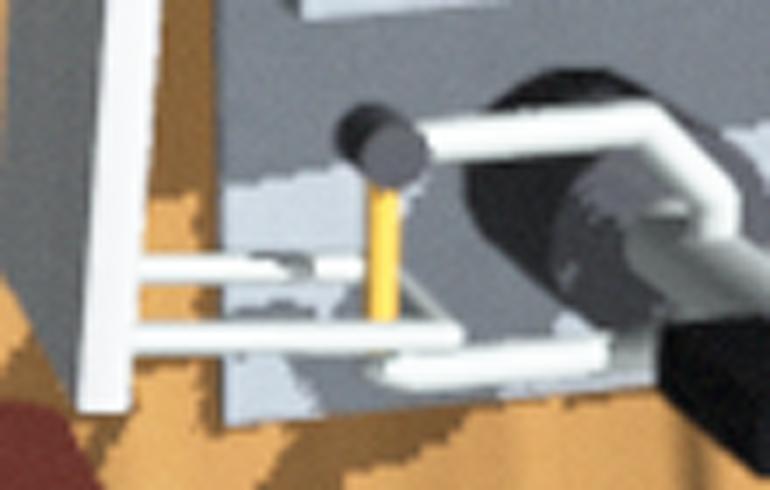

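The close-up shows the brass keeper straight across the mouth, shut, with the ring's bar behind it. Nothing touches the robot, so I'm handing in.

Run:
```python
from h import *
print(ctrl.close_job()); print(ctrl.get_obs()["t"])
```

```text
the job is handed in; nothing more can be done
None
the job is handed in; nothing more can be done
```

The gate is clipped shut in the hook, and I handed the job in at about 20 s of the 64 s allowed; no verdict was reported.

- **Hook:** I turned it clockwise about 0.87 rad. Its yaw read -0.094 rad with the grip still held; the bin's measured between -0.088 and -0.117 rad, so it is square well within 0.12 rad.
- **Clipping:** I pushed the gate shut by the pin with about 4 to 5 N. The force then fell to near zero, and the scene view showed the keeper back across the mouth.
- **Tug:** I pulled back in small steps until the bar bore on the hook. Over the last three steps (about 1.8 s), the pull at the pin rose from about 7 N to about 11 N. By lever arm that is roughly 5 to 7 N at the ring, above the 4 N needed and well below 20 N. The contact force at the ring itself could not be read. The last step went somewhat above the suggested 8 N, and a downward force of about 7 N from friction came with it.
- **Last checks:** The final wrist close-up shows the keeper shut with the ring's bar behind it. The gripper is clear of everything and the wrist force is near zero. The bystanders visible in the last pictures look unmoved. I judged that by eye and did not measure it, and I did not look at the wrench or clay pot again at the end.

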